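Turn the ribbed fence round on its pins

ROBOT

A 7-joint arm with a two-finger parallel gripper is mounted at the origin on the work surface. World frame = base frame: x ahead of the robot, y to its left, z up, the work surface at z = 0. Lengths are in m, angles in rad, forces in N, time in s.
With the tool pointing down it reaches from about 0.4 to 0.85 m from the base axis. Payload 10.4 kg.
Tool frame: the origin (TCP) lies at the very end of the fingers, on their centre line; the grasp point (between the pads) lies robot.tcp_to_grasp behind it (robot.tcp_to_grasp is the distance from the TCP to the grasp point, in m); z points along the fingers, y is the line along which they close (so a half turn about z gives the same grasp; the last joint's range is limited). The gripper opens to 85 mm and grips with 20 to 120 N. Pads are 22 mm wide; open, the fingers measure 114 mm over their backs; the gripper's body (76 mm by 85 mm) begins 54 mm behind the grasp point. The pads swing forward as they close: fully open they stand 13 mm farther back than shut.
Start: joints at [1.214, 0.332, -0.065, 1.46, 0.022, 1.35, -0.088], TCP at [0.205, -0.591, 0.231] pointing down, gripper open.
Joint ranges: [-2.6, 2.6], [-0.5, 2.12], [-1.47, 1.34], [0.16, 2.42], [-1.27, 4.41], [0.06, 2.06], [-2.6, 2.6]. Speed limits (rad/s): [2.22, 2.22, 2.79, 2.79, 3.14, 3.14, 3.14].

INTERFACE

Orientations are given as a rotation vector (axis times angle).
In Python, from bench import read_state, eyes, robot, nets gives the robot as it stands.
- The arm moves only by the shell command python3 -m handwheel 'ROWS'. ROWS is JSON, a list of rows, each an object with "dr": the turn, a rotation vector about the tool's x, y, z in degrees, a list of three; "dp": the shift along the tool's x, y, z in m, a list of three; "gripper": the opening in per cent of the stroke, from 0 (shut) to 100 (fully open). In form: [{"dr": [wx, wy, wz], "dp": [dx, dy, dz], "gripper": gripper}, ...]. A call has 1 to 20 rows; each row shifts and turns the commanded pose from where the row before left it, along the tool's axes as they then stand; what a row does not reach is not made up. A row lasts 1/12 s, in which the tool goes at most 41.7 mm and 7.16 degrees, less where a joint would pass 70% of its speed; a pose out of reach is approached as far as the arm can. A call with a gripper value outside its range is refused whole. The fingers move at their own pace and stop on an object; the grip force is fixed at half the most. Time passes only in rows, so rows that do not move let the fingers close. It gives the time, the measured TCP pose, the force, the opening and the grip force at its end, in the units of the state.
- read_state(): the state, without advancing time (a new reading comes with each control period).
- eyes.grab_frame(name): name is "side" or "top" or "wrist"; returns a dict with "img" (400x640x3 uint8, red, green, blue), "mtx" (3x3 intrinsics, pixels), "D" ([k1, k2, p1, p2, k3] as OpenCV has them; the pictures are not rectified), "R" (3x3) and "t" (3): a world point X has camera coordinates R X + t. Camera axes: x right, y down, z forward; pixel columns grow to the right and rows downward; lengths in m; the calibration is good to about 2 mm. A picture is of the moment at which its call begins. There is no depth.
- robot.hand_in(): hands the job in; it is judged then, once.
Trained networks look in a picture, given as the dict that the camera call returned (one of the last four; its "shot" number tells which), for a name from the list of things; names that differ only in an ending like _2 or _b are one class to them, and where a whole thing is asked for, a point or a joint stands for the part that bears it (a point fixed in the world has none). Each returns a list of dicts, best first, with "confidence" (0 to 1); they miss things now and then, are a little off and sometimes report something else, mostly with a low value. They report only what shows in the picture. A call takes as long as a camera call. They do not tell look-alikes from the thing itself.
- nets.boxes_of(thing, picture): "at" ([column, row] in pixels, amid what is visible of it).
- nets.tip_of(thing, picture): "at" ([column, row] in pixels: a listed point, or the origin of a listed thing).
The state is a dict: "time": time; "qpos": joint angles; "dq": joint speeds; "joint_torque": joint torques, N m; "tcp_pos": TCP position; "eef_rot": TCP orientation; "ft_force": force on the tool from outside, world axes, zero at the start; "ft_torque": the same for the moment, N m; "grip_width": finger opening in m; "grip_force": force on a finger pad.
Only numpy, scipy, OpenCV 4.12 (cv2) and the standard library are available. Lean on these libraries where they do the work, as an engineer would, in place of code of your own. Each camera call takes 0.05 s, during which the arm holds its last target. There are 200 camera calls.

TASK

The tall ribbed fence on the workshop clamping jig is on back to front: lift it off its two pins, turn it round so that its ribbed face looks at the clamp screw, and seat it fully home on both pins again. The pins are not in the middle, so the fence goes back a little to one side of where it stood, in line with the jig. Leave the smaller plain fence where it is, and let go.

Things in the scene. Friction and masses are not known exactly. Their poses are not given: they have to be found in the camera images.
- fence_tab (a point): Grip tab of the long aluminium fence, 12 mm thick (x), 50 long (y), 35 high, in the middle of its top; this point is the tab's centre, midway along the fence, 92.5 mm above its underside. Axes of the fence: z up, y along it, +x out of its ribbed face. Fence 0.45-0.7 kg, 110 mm high: foot 44 x 150 x 20 mm high, then an upright web 12 mm thick, 150 long, 55 high, then the tab.
- fence_ribs (a point): Middle of the fence's ribbed face (7 upright ribs, 6 mm proud; other face smooth), 12 mm to fence +x of the tab's centre, 47.5 mm lower. Under the foot are two equal square holes 26 mm wide, 20 deep, at fence y = -25 and +55 mm. At the start it sits on the pins back to front: +x away from the clamp, its middle at jig y = +30 mm.
- jig: Steel plate fixed on the bench, 15 mm thick. Origin at bench height below the pin line; x to the clamp, y along the pins; plate x -50 to 170, y -130 to 130 mm. Tapered pins 18 mm high at x 0, y -25 (20 mm wide at foot) and y 55 (16 mm). Seated right, fence axes = jig axes, tab centre at x 0, y 0, z 107.5 mm. Clamp x 90-182, z to 60 mm; loose block and collar at x 40-110, |y| 70-135, z to 37 mm.
- spare_mid (a point): Spare fence standing loose on the bench beside the jig: aluminium, smaller and plain on both faces, foot 44 x 100 mm, 85 mm high with a tab of its own. This point is its middle, half-way up, 42.5 mm above the bench. To be left alone.
Things that resemble listed ones, but are neither listed nor needed, are in the scene too. What is shaped like the part that bears fence_tab but yellow is not meant.

How it is judged:
On the way:
1. the fence is lifted clear of its pins (z of fence_tab in the frame of jig above 0.135 m), for 0.1 s.
At the end, for the whole second after the job is handed in: The fence stands at rest and released on the jig, ribs towards the clamp, down on both pins (tab centre within 4 mm of its seated height), upright, its middle within 12 mm of the jig's x = 0, y = 0 and in line with the jig within 10 degrees; the spare fence has moved less than 30 mm (x of fence_tab in the frame of jig between -0.012 and 0.012 m and y of fence_tab in the frame of jig between -0.012 and 0.012 m and z of fence_tab in the frame of jig between 0.1035 and 0.1115 m and x of fence_ribs in the frame of jig above 0 m and angle between the y axis of fence_tab and the y axis of jig, either way round below 0.17 rad and angle between fence_tab's own z axis and vertical below 0.1 rad and distance of spare_mid from where it was at the start of the episode below 0.03 m); the robot touches nothing.
It fails at once if the spare fence is pushed or picked up (moved more than 30 mm) (distance of spare_mid from where it was at the start of the episode above 0.03 m).
It also fails if it takes over 45 s, if anything falls off the work surface, if the arm or the gripper's body presses on something with over 40 N, if the wrist force passes 120 N, or if a joint passes its speed limit or range.

## Working session

There is one attempt and no reset: what is moved stays moved. The work goes in short steps, Python scripts to look and compute and a shell command to move; the robot and the scene stay as the last step left them, time stands still between calls to the robot, and variables do not carry over. Pictures are saved under pics/ and viewed, at most 10 in all, crops included, and the job is handed in when it is done.

```bash
ls; mkdir -p pics; cat > h.py <<'E'
import numpy as np, cv2
from bench import read_state, eyes, robot, nets
from scipy.spatial.transform import Rotation as Rn
def save(f,n): cv2.imwrite('pics/'+n+'.png', f['img'][:,:,::-1])
def ray(f,px):
    u=cv2.undistortPoints(np.array([[px]],float),np.array(f['mtx']),np.array(f['D'])).ravel()
    R=np.array(f['R']);t=np.array(f['t']).ravel()
    d=R.T@np.array([u[0],u[1],1]); return -R.T@t, d/np.linalg.norm(d)
def at_z(f,px,z):
    o,d=ray(f,px); return o+d*(z-o[2])/d[2]
def tri(obs):
    A=np.zeros((3,3));b=np.zeros(3)
    for f,px in obs:
        o,d=ray(f,px);P=np.eye(3)-np.outer(d,d);A+=P;b+=P@o
    X=np.linalg.solve(A,b)
    return X,[np.round(np.linalg.norm((np.eye(3)-np.outer(ray(f,p)[1],ray(f,p)[1]))@(X-ray(f,p)[0])),4) for f,p in obs]
def proj(f,X):
    return cv2.projectPoints(np.array(X,float).reshape(-1,1,3),cv2.Rodrigues(np.array(f['R']))[0],np.array(f['t'],float),np.array(f['mtx']),np.array(f['D']))[0].reshape(-1,2)
E
python3 - <<'E'
from h import *
np.set_printoptions(precision=4,suppress=True)
s=read_state();print(s['time'],s['tcp_pos'],s['eef_rot'],s['grip_width'],robot.tcp_to_grasp)
F={}
for n in ['side','top']:
    f=F[n]=eyes.grab_frame(n);save(f,n+'0')
    print(n,'cam',ray(f,(320,200)))
    for th in ['fence_tab','fence_ribs','jig','spare_mid']:
        print(th,'tip',[(np.round(d['at'],1),round(d['confidence'],2)) for d in nets.tip_of(th,f)][:4],'box',[(np.round(d['at'],1),round(d['confidence'],2)) for d in nets.boxes_of(th,f)][:4])
im=np.vstack([F['side']['img'],F['top']['img']])
cv2.imwrite('pics/both0.png',im[:,:,::-1][:, :])
E
```

```text
pics
0.0 [ 0.2046 -0.5901  0.2305] [-3.0966 -0.5217  0.0005] 0.0850803939022813 0.0187
side cam (array([ 0.0989, -0.537 ,  0.5222]), array([ 0.5387,  0.6288, -0.5608]))
fence_tab tip [(array([281.8, 149.2]), 0.85), (array([248.7, 240.5]), 0.55)] box [(array([285.8, 172.7]), 0.63), (array([250.6, 265. ]), 0.58)]
fence_ribs tip [(array([248.3, 267.4]), 0.82), (array([280. , 172.3]), 0.62)] box [(array([287.1, 170.6]), 0.89), (array([249.3, 268.1]), 0.58)]
jig tip [(array([294.4, 193.2]), 0.75)] box [(array([321.3, 185.2]), 0.71)]
spare_mid tip [(array([244.9, 142.5]), 0.81)] box [(array([244.3, 144.4]), 0.85)]
top cam (array([ 0.3968, -0.0524,  0.8334]), array([ 0.1417, -0.0351, -0.9893]))
fence_tab tip [(array([202.3, 165.2]), 0.86), (array([318.3, 291.3]), 0.57)] box [(array([210.2, 174.1]), 0.76), (array([317.1, 287.7]), 0.64)]
fence_ribs tip [(array([320.9, 292.3]), 0.63), (array([209.1, 178.6]), 0.61)] box [(array([209.5, 176.2]), 0.88), (array([316.9, 285.6]), 0.66)]
jig tip [(array([230.8, 176.6]), 0.81)] box [(array([228.9, 141.4]), 0.66)]
spare_mid tip [(array([106.5, 167.7]), 0.71)] box [(array([112.8, 168.4]), 0.59)]
```

View pics/side0.png

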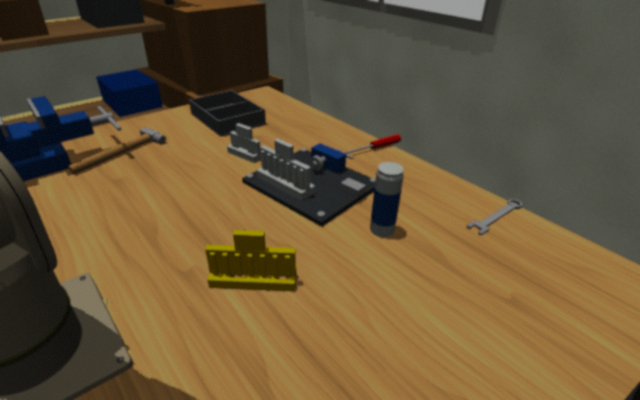

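View pics/top0.png

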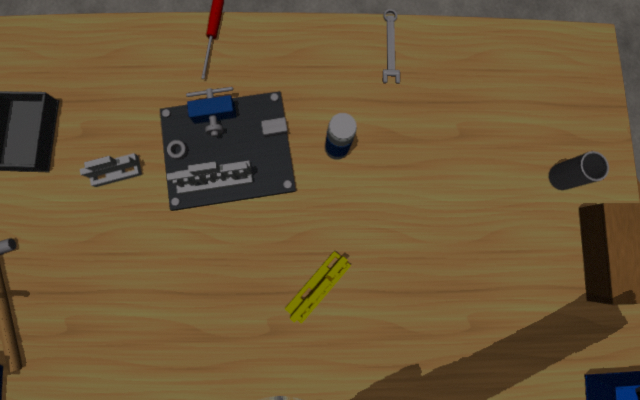

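Candidates: silver ribbed fence on the jig (side 282,149 / top 202,165), yellow look-alike (side 249,240 / top 318,291; excluded) and the small plain spare (side 245,142 / top 106,168; leave alone). I choose the silver one on the plate, and check it in a crop.

```bash
python3 - <<'E'
import cv2,numpy as np
a=cv2.imread('pics/side0.png')[110:230,215:385]; b=cv2.imread('pics/top0.png')[80:220,65:305]
a=cv2.resize(a,(400,282),interpolation=cv2.INTER_CUBIC); b=cv2.resize(b,None,fx=3.3,fy=3.3,interpolation=cv2.INTER_CUBIC)
cv2.imwrite('pics/crop_t.png',b)
E
```

```text
(no output)
```

View pics/crop_t.png

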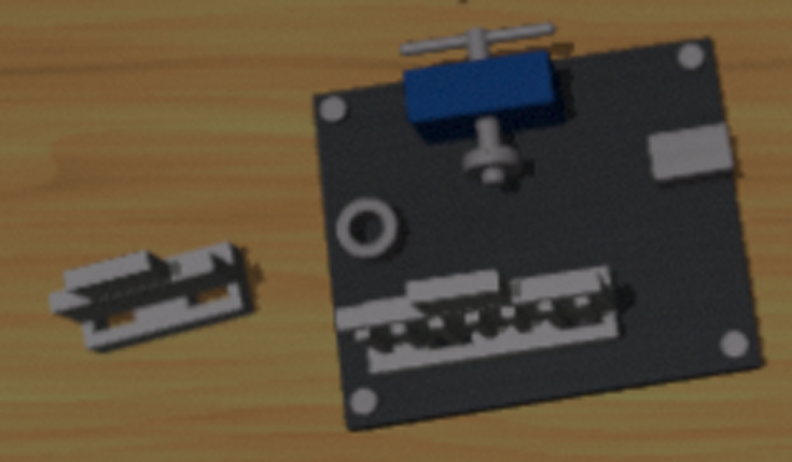

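The crop confirms the choice: silver ribbed fence on the plate, ribs facing away from the blue clamp, tab top around crop (452,287). Plate corners lie at crop (315,95), (712,38), (762,368), (348,430).

```bash
python3 - <<'E'
from h import *
np.set_printoptions(precision=4,suppress=True)
f=eyes.grab_frame('top');g=eyes.grab_frame('side')
c=np.array([(315,95),(712,38),(762,368),(348,430)])/3.3+[65,80]
J=np.array([(170,130),(170,-130),(-50,-130),(-50,130)])/1000
W=np.array([at_z(f,p,.015)[:2] for p in c])
Jm=J-J.mean(0);Wm=W-W.mean(0)
a=np.arctan2((Jm[:,0]*Wm[:,1]-Jm[:,1]*Wm[:,0]).sum(),(Jm*Wm).sum())
R=np.array([[np.cos(a),-np.sin(a)],[np.sin(a),np.cos(a)]]);o=W.mean(0)-R@J.mean(0)
print('jig',o,np.degrees(a),'res',W-(J@R.T+o))
T=lambda x,y,z:[*(R@[x,y]+o),z]
print('exp tab',T(0,.03,.1075))
# net triangulations
for th,z in [('fence_tab',0),('jig',0),('spare_mid',0)]:
    p=nets.tip_of(th,f);q=nets.tip_of(th,g)
    if p and q: print(th,tri([(f,p[0]['at']),(g,q[0]['at'])]))
s=read_state();Rt=Rn.from_rotvec(s['eef_rot']).as_matrix();print('tool',Rt,s['tcp_pos'],s['qpos'])
# overlay: fence tab top, web top, foot
for k,(im,n) in enumerate([(f,'t'),(g,'s')]):
    I=im['img'][:,:,::-1].copy();I=cv2.resize(I,None,fx=4,fy=4,interpolation=cv2.INTER_CUBIC)
    for hx,y0,y1,z,col in [(.006,.005,.055,.125,(0,0,255)),(.022,-.045,.105,.035,(0,255,0)),(.006,-.045,.105,.09,(255,255,0))]:
        P=proj(im,[T(-hx,y0,z),T(hx,y0,z),T(hx,y1,z),T(-hx,y1,z)])*4+1.5
        cv2.polylines(I,[np.int32(np.round(P))],True,col,1)
    P=proj(im,[T(*j,.015) for j in J])*4+1.5;cv2.polylines(I,[np.int32(P)],True,(255,0,255),1)
    c=I[340:860,360:1160] if k==0 else I[480:920,880:1520]
    cv2.imwrite('pics/ov_%s.png'%n,c)
A=cv2.imread('pics/ov_t.png')[:,200:720];B=cv2.imread('pics/ov_s.png')
A=cv2.resize(A,(400,400));B=cv2.resize(B,(400,275))
M=np.zeros((400,800,3),np.uint8);M[:,:400]=A;M[:275,400:]=B;cv2.imwrite('pics/ov.png',M)
E
```

```text
jig [0.5614 0.1029] 8.665823903415484 res [[-0.0003 -0.0012]
 [-0.0005  0.0012]
 [ 0.0001  0.0011]
 [ 0.0007 -0.001 ]]
exp tab [np.float64(0.556891772329575), np.float64(0.13258309945353516), 0.1075]
fence_tab (array([ 0.375 , -0.0899,  0.2591]), [np.float64(0.029), np.float64(0.029)])
jig (array([ 0.5773,  0.1452, -0.0212]), [np.float64(0.0118), np.float64(0.0118)])
spare_mid (array([0.579 , 0.3526, 0.0322]), [np.float64(0.004), np.float64(0.004)])
tool [[ 0.9448  0.3277  0.0001]
 [ 0.3277 -0.9448 -0.    ]
 [ 0.0001  0.     -1.    ]] [ 0.2048 -0.5905  0.2313] [ 1.2144  0.3322 -0.0647  1.4601  0.0216  1.3499 -0.0885]
```

View pics/ov.png

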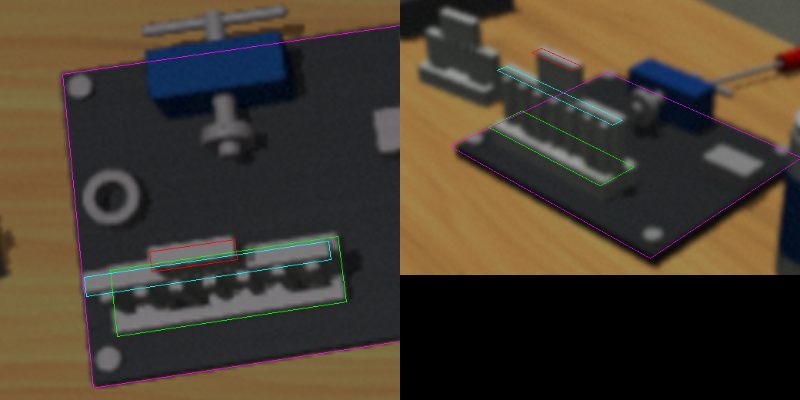

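Overlay: the model of the plate and fence matches to about a pixel or two. The tab is at about (0.558, 0.133) and the jig yaw is 8.7°. A half turn has to go through joint 7 = 0, so I grip the tab across its 50 mm length, with tool y along the fence.

```bash
python3 -m handwheel '[{"dr":[0,0,0],"dp":[0.027,-0.027,0],"gripper":100},{"dr":[0,0,0],"dp":[0.027,-0.027,0],"gripper":100},{"dr":[0,0,0],"dp":[0.027,-0.027,0],"gripper":100},{"dr":[0,0,0],"dp":[0.027,-0.027,0],"gripper":100},{"dr":[0,0,0],"dp":[0.027,-0.027,0],"gripper":100},{"dr":[0,0,0],"dp":[0.027,-0.027,0],"gripper":100},{"dr":[0,0,0],"dp":[0.027,-0.027,0],"gripper":100},{"dr":[0,0,0],"dp":[0.027,-0.027,0],"gripper":100},{"dr":[0,0,0],"dp":[0.027,-0.027,0],"gripper":100},{"dr":[0,0,0],"dp":[0.027,-0.027,0],"gripper":100},{"dr":[0,0,0],"dp":[0.027,-0.027,0],"gripper":100},{"dr":[0,0,0],"dp":[0.027,-0.027,0],"gripper":100},{"dr":[0,0,0],"dp":[0.027,-0.027,0],"gripper":100},{"dr":[0,0,0],"dp":[0.027,-0.027,0],"gripper":100},{"dr":[0,0,0],"dp":[0.027,-0.027,0],"gripper":100},{"dr":[0,0,0],"dp":[0.027,-0.027,0],"gripper":100},{"dr":[0,0,0],"dp":[0.027,-0.027,0],"gripper":100},{"dr":[0,0,0],"dp":[0.027,-0.027,0],"gripper":100},{"dr":[0,0,6],"dp":[0,0,0],"gripper":100},{"dr":[0,0,4.5],"dp":[0,0,0],"gripper":100}]'
cat >> h.py <<'E'
def rel(target,yaw_y):
    """shift in tool axes to target, and dr z so that tool y points at yaw_y deg"""
    s=read_state();Rt=Rn.from_rotvec(s['eef_rot']).as_matrix()
    a=np.degrees(np.arctan2(Rt[1,1],Rt[0,1]))
    print('t',s['time'],'tcp',np.round(s['tcp_pos'],4),'tool z',np.round(Rt[:,2],4),'tooly ang',round(a,2),'drz',round((a-yaw_y+180)%360-180,2),'dp',np.round(Rt.T@(np.array(target)-s['tcp_pos']),4),'q',np.round(s['qpos'],2),'F',np.round(s['ft_force'],1),'w',round(s['grip_width'],4))
E
python3 -c "
from h import *
rel([.5578,.1333,.19],-81.33)"
```

```text
time: 2.97
tcp_pos: [0.5051, 0.0307, 0.2313]
eef_rot: [-3.132, -0.236, -0.0]
ft_force: [0.8, -0.9, -0.8]
grip_width: 0.0854
grip_force: 0.0
t 2.9667 tcp [0.5051 0.0307 0.2313] tool z [ 1.0e-04  1.2e-03 -1.0e+00] tooly ang -81.38 drz -0.05 dp [ 0.0674 -0.0935  0.0414] q [ 0.51  0.12 -0.7   1.74  0.08  1.31 -1.63] F [ 0.8 -0.9 -0.8] w 0.0854
```

```bash
python3 -m handwheel '[{"dr":[0,0,0],"dp":[0.0135,-0.0187,0],"gripper":100},{"dr":[0,0,0],"dp":[0.0135,-0.0187,0],"gripper":100},{"dr":[0,0,0],"dp":[0.0135,-0.0187,0.01],"gripper":100},{"dr":[0,0,0],"dp":[0.0135,-0.0187,0.015],"gripper":100},{"dr":[0,0,0],"dp":[0.0135,-0.0187,0.015],"gripper":100},{"dr":[0,0,0],"dp":[0,0,0],"gripper":100}]'
python3 - <<'E'
from h import *
rel([.5578,.1333,.095],-81.33)
f=eyes.grab_frame('wrist'); I=f['img'][:,:,::-1].copy()
o=np.array([.5614,.1029]);a=np.radians(8.67);R=np.array([[np.cos(a),-np.sin(a)],[np.sin(a),np.cos(a)]])
T=lambda x,y,z:[*(R@[x,y]+o),z]
for hx,y0,y1,z,col in [(.006,.005,.055,.125,(0,0,255)),(.006,-.045,.105,.09,(255,255,0)),(.022,-.045,.105,.035,(0,255,0))]:
    cv2.polylines(I,[np.int32(np.round(proj(f,[T(-hx,y0,z),T(hx,y0,z),T(hx,y1,z),T(-hx,y1,z)])))],True,col,1)
cv2.imwrite('pics/wrist1.png',I)
E
```

```text
time: 3.47
tcp_pos: [0.5567, 0.1345, 0.1884]
eef_rot: [-3.13, -0.243, 0.005]
ft_force: [-0.3, 1.0, 0.9]
grip_width: 0.0857
grip_force: 0.0
t 3.4667 tcp [0.5567 0.1345 0.1884] tool z [-0.0034  0.002  -1.    ] tooly ang -81.13 drz 0.2 dp [0.0012 0.0016 0.0934] q [ 0.3   0.34 -0.74  1.63  0.23  1.27 -1.9 ] F [-0.3  1.   0.9] w 0.0857
```

View pics/wrist1.png

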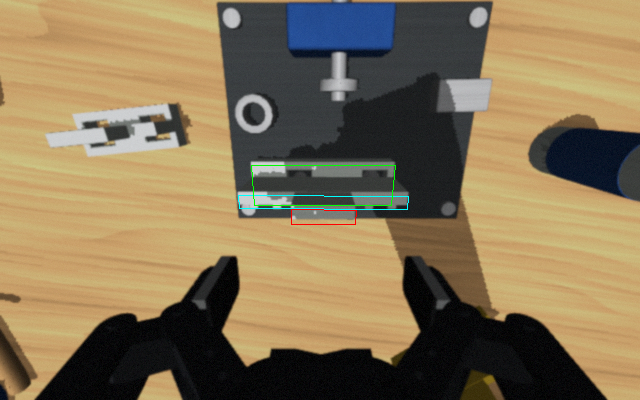

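Wrist view: predicted outlines (tab 323,217) match the real fence within 2–3 px, and the fingers straddle the tab lengthways. I go down and close.

```bash
python3 -m handwheel '[{"dr":[0,0,0.2],"dp":[0.001,0.001,0.02],"gripper":100},{"dr":[0,0,0],"dp":[0.001,0,0.02],"gripper":100},{"dr":[0,0,0],"dp":[0,0,0.02],"gripper":100},{"dr":[0,0,0],"dp":[0,0,0.02],"gripper":100},{"dr":[0,0,0],"dp":[0,0,0.01],"gripper":100},{"dr":[0,0,0],"dp":[0,0,0],"gripper":100},{"dr":[0,0,0],"dp":[0,0,0],"gripper":100}]'
python3 -c "
from h import *
rel([.5584,.1336,.096],-81.33)"
```

```text
time: 4.1
tcp_pos: [0.5598, 0.1293, 0.102]
eef_rot: [3.133, 0.23, 0.0]
ft_force: [-0.4, -0.5, 1.6]
grip_width: 0.0853
grip_force: 0.0
t 4.1 tcp [0.5598 0.1293 0.102 ] tool z [ 3.e-04 -2.e-04 -1.e+00] tooly ang -81.61 drz -0.28 dp [-0.0008 -0.0044  0.006 ] q [ 0.27  0.42 -0.71  1.72  0.3   1.11 -1.95] F [-0.4 -0.5  1.6] w 0.0853
```

```bash
python3 -m handwheel '[{"dr":[0,0,-0.3],"dp":[-0.001,-0.004,0.003],"gripper":100},{"dr":[0,0,0],"dp":[0,0,0.002],"gripper":100},{"dr":[0,0,0],"dp":[0,0,0],"gripper":50},{"dr":[0,0,0],"dp":[0,0,0],"gripper":0},{"dr":[0,0,0],"dp":[0,0,0],"gripper":0},{"dr":[0,0,0],"dp":[0,0,0],"gripper":0},{"dr":[0,0,0],"dp":[0,0,0],"gripper":0},{"dr":[0,0,0],"dp":[0,0,0],"gripper":0},{"dr":[0,0,0],"dp":[0,0,0],"gripper":0},{"dr":[0,0,0],"dp":[0,0,0],"gripper":0}]'
python3 -c "
from h import *
rel([.5584,.1336,.096],-81.33)"
```

```text
time: 4.93
tcp_pos: [0.5586, 0.1335, 0.097]
eef_rot: [3.132, 0.239, 0.002]
ft_force: [0.1, -0.9, 5.7]
grip_width: 0.049
grip_force: 63.4
t 4.9333 tcp [0.5586 0.1335 0.097 ] tool z [ 1.4e-03 -1.0e-04 -1.0e+00] tooly ang -81.29 drz 0.04 dp [-0.0002 -0.0001  0.001 ] q [ 0.27  0.43 -0.71  1.72  0.31  1.1  -1.96] F [ 0.1 -0.9  5.7] w 0.049
```

```bash
python3 -m handwheel '[{"dr":[0,0,0],"dp":[0,0,-0.004],"gripper":0},{"dr":[0,0,0],"dp":[0,0,-0.008],"gripper":0},{"dr":[0,0,0],"dp":[0,0,-0.01],"gripper":0},{"dr":[0,0,0],"dp":[0,0,-0.012],"gripper":0},{"dr":[0,0,0],"dp":[0,0,-0.012],"gripper":0},{"dr":[0,0,0],"dp":[0,0,-0.012],"gripper":0},{"dr":[0,0,0],"dp":[0,0,-0.01],"gripper":0},{"dr":[0,0,0],"dp":[0,0,-0.008],"gripper":0},{"dr":[0,0,0],"dp":[0,0,-0.004],"gripper":0},{"dr":[0,0,0],"dp":[0,0,0],"gripper":0},{"dr":[0,0,0],"dp":[0,0,0],"gripper":0}]'
python3 - <<'E'
from h import *
rel([.5584,.1336,.176],-81.33)
s=read_state();Rt=Rn.from_rotvec(s['eef_rot']).as_matrix();p=s['tcp_pos']
# fence in hand: tab centre at tcp + h*toolz; fence y = -tool y or so; overlay with x offset variants
a=np.radians(8.67);jx=np.array([np.cos(a),np.sin(a),0]);jy=np.array([-np.sin(a),np.cos(a),0])
c=np.array([p[0],p[1],.1075+p[2]-.097])
out=[]
for n in ['side','top']:
    f=eyes.grab_frame(n);I=cv2.resize(f['img'][:,:,::-1],None,fx=4,fy=4,interpolation=cv2.INTER_CUBIC)
    for hx,hy,z,col in [(.006,.025,.0175,(0,0,255)),(.006,.075,-.0175,(255,255,0)),(.022,.075,-.0725,(0,255,0)),(.022,.075,-.0925,(0,255,0))]:
        P=proj(f,[c+i*hx*jx+j*hy*jy+[0,0,z] for i,j in [(-1,-1),(1,-1),(1,1),(-1,1)]])*4+1.5
        cv2.polylines(I,[np.int32(np.round(P))],True,col,1)
    q=proj(f,[c])[0]*4;u,v=int(q[0]),int(q[1]);out.append(I[v-250:v+250,u-200:u+200])
cv2.imwrite('pics/lift.png',np.hstack(out))
E
```

```text
time: 5.85
tcp_pos: [0.5579, 0.1335, 0.1761]
eef_rot: [3.132, 0.239, -0.0]
ft_force: [0.6, 0.1, -5.3]
grip_width: 0.0488
grip_force: 62.9
t 5.85 tcp [0.5579 0.1335 0.1761] tool z [-2.e-04 -2.e-04 -1.e+00] tooly ang -81.28 drz 0.05 dp [ 0.0005 -0.0001  0.0001] q [ 0.29  0.35 -0.74  1.64  0.24  1.25 -1.91] F [ 0.6  0.1 -5.3] w 0.0488
```

View pics/lift.png

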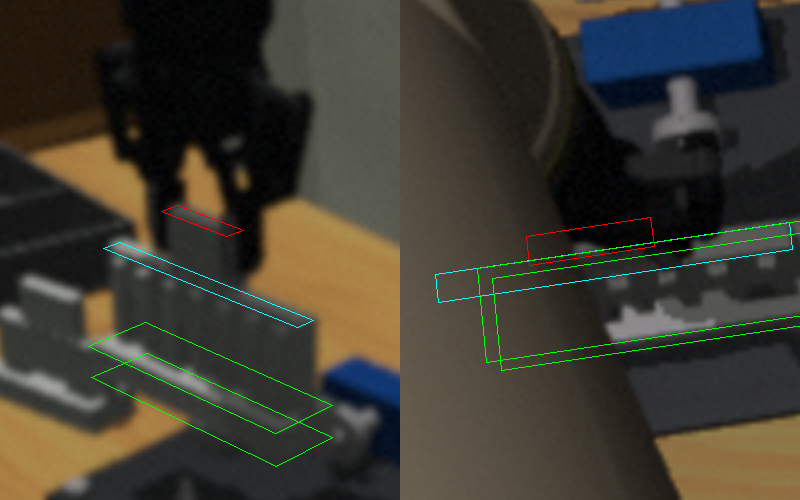

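Lifted and upright, matching the prediction in the side view (tab top about 203,220 in the left half). Now the half turn.

```bash
python3 -m handwheel '[{"dr":[0,0,-3],"dp":[0,0,0],"gripper":0},{"dr":[0,0,-6],"dp":[0,0,0],"gripper":0},{"dr":[0,0,-7],"dp":[0,0,0],"gripper":0},{"dr":[0,0,-7],"dp":[0,0,0],"gripper":0},{"dr":[0,0,-7],"dp":[0,0,0],"gripper":0},{"dr":[0,0,-7],"dp":[0,0,0],"gripper":0},{"dr":[0,0,-7],"dp":[0,0,0],"gripper":0},{"dr":[0,0,-7],"dp":[0,0,0],"gripper":0},{"dr":[0,0,-7],"dp":[0,0,0],"gripper":0},{"dr":[0,0,-7],"dp":[0,0,0],"gripper":0},{"dr":[0,0,-7],"dp":[0,0,0],"gripper":0},{"dr":[0,0,-7],"dp":[0,0,0],"gripper":0},{"dr":[0,0,-7],"dp":[0,0,0],"gripper":0},{"dr":[0,0,-4],"dp":[0,0,0],"gripper":0},{"dr":[0,0,0],"dp":[0,0,0],"gripper":0}]'
python3 -c "
from h import *
rel([.5614,.1029,.176],98.67)"
```

```text
time: 7.2
tcp_pos: [0.5578, 0.1333, 0.1756]
eef_rot: [-2.042, -2.387, 0.001]
ft_force: [0.0, 0.1, -5.3]
grip_width: 0.0486
grip_force: 62.9
t 7.2 tcp [0.5578 0.1333 0.1756] tool z [-1.1e-03  1.0e-04 -1.0e+00] tooly ang 8.9 drz -89.77 dp [-0.0306 -0.0011 -0.0004] q [ 0.49  0.44 -1.01  1.63  0.38  1.29 -0.43] F [ 0.   0.1 -5.3] w 0.0486
```

```bash
python3 -m handwheel '[{"dr":[0,0,-3.8],"dp":[0,0,0],"gripper":0},{"dr":[0,0,-6],"dp":[0,0,0],"gripper":0},{"dr":[0,0,-7],"dp":[0,0,0],"gripper":0},{"dr":[0,0,-7],"dp":[0,0,0],"gripper":0},{"dr":[0,0,-7],"dp":[0,0,0],"gripper":0},{"dr":[0,0,-7],"dp":[0,0,0],"gripper":0},{"dr":[0,0,-7],"dp":[0,0,0],"gripper":0},{"dr":[0,0,-7],"dp":[0,0,0],"gripper":0},{"dr":[0,0,-7],"dp":[0,0,0],"gripper":0},{"dr":[0,0,-7],"dp":[0,0,0],"gripper":0},{"dr":[0,0,-7],"dp":[0,0,0],"gripper":0},{"dr":[0,0,-7],"dp":[0,0,0],"gripper":0},{"dr":[0,0,-6],"dp":[0,0,0],"gripper":0},{"dr":[0,0,-4],"dp":[0,0,0],"gripper":0},{"dr":[0,0,0],"dp":[0,0,0],"gripper":0}]'
python3 -c "
from h import *
rel([.5614,.1029,.176],98.67)"
```

```text
time: 8.45
tcp_pos: [0.5579, 0.1333, 0.1757]
eef_rot: [0.234, -3.132, -0.0]
ft_force: [-0.0, 0.1, -5.7]
grip_width: 0.0489
grip_force: 62.9
t 8.45 tcp [0.5579 0.1333 0.1757] tool z [-1.e-03  1.e-04 -1.e+00] tooly ang 98.54 drz -0.13 dp [ 0.0011 -0.0306 -0.0003] q [ 0.65  0.61 -1.31  1.63  0.6   1.38  0.98] F [-0.   0.1 -5.7] w 0.0489
```

```bash
python3 -m handwheel '[{"dr":[0,0,0],"dp":[0,-0.006,0],"gripper":0},{"dr":[0,0,0],"dp":[0,-0.01,0],"gripper":0},{"dr":[0,0,0],"dp":[0,-0.01,0],"gripper":0},{"dr":[0,0,0],"dp":[0.001,-0.005,0],"gripper":0},{"dr":[0,0,0],"dp":[0,0,0.02],"gripper":0},{"dr":[0,0,0],"dp":[0,0,0.015],"gripper":0},{"dr":[0,0,0],"dp":[0,0,0],"gripper":0},{"dr":[0,0,0],"dp":[0,0,0],"gripper":0}]'
cat > ov.py <<'E'
from h import *
def overlay(name,views,ex=0.,ey=0.):
    rel([.5614,.1029,.141],98.67)
    s=read_state();p=np.array(s['tcp_pos']);Rt=Rn.from_rotvec(s['eef_rot']).as_matrix()
    jx=-Rt[:,0];jy=Rt[:,1];c=p+Rt[:,2]*-.0105+ex*jx+ey*jy;zz=-Rt[:,2]
    a=np.radians(8.67);R=np.array([[np.cos(a),-np.sin(a)],[np.sin(a),np.cos(a)]]);T=lambda x,y,z:[*(R@[x,y]+[.5614,.1029]),z]
    out=[]
    for n in views:
        f=eyes.grab_frame(n);k=4 if n!='wrist' else 1.8
        I=cv2.resize(f['img'][:,:,::-1],None,fx=k,fy=k,interpolation=cv2.INTER_CUBIC)
        def pl(P,col): cv2.polylines(I,[np.int32(np.round(proj(f,P)*k+k/2-.5))],True,col,1)
        for hx,hy,z,col in [(.006,.025,.0175,(0,0,255)),(.006,.075,-.0175,(255,255,0)),(.022,.075,-.0725,(0,255,0)),(.022,.075,-.0925,(0,255,0))]:
            pl([c+i*hx*jx+j*hy*jy+z*zz for i,j in [(-1,-1),(1,-1),(1,1),(-1,1)]],col)
        pl([T(*j,.015) for j in [(.17,.13),(.17,-.13),(-.05,-.13),(-.05,.13)]],(255,0,255))
        for y,w in [(-.025,.01),(.055,.008)]: pl([T(i*w,y+j*w,.015) for i,j in [(-1,-1),(1,-1),(1,1),(-1,1)]],(0,128,255))
        u,v=np.int32(proj(f,[c-.03*zz])[0]*k);h,w=I.shape[:2];u=min(max(u,200),w-200);v=min(max(v,250),h-250)
        out.append(I[v-250:v+250,u-200:u+200])
    cv2.imwrite('pics/%s.png'%name,np.hstack(out))
E
python3 -c "
from ov import *
overlay('turn',['side','wrist'])"
```

```text
time: 9.12
tcp_pos: [0.561, 0.1024, 0.1406]
eef_rot: [0.233, -3.131, 0.0]
ft_force: [1.4, -0.1, -4.9]
grip_width: 0.0489
grip_force: 63.8
t 9.1167 tcp [0.561  0.1024 0.1406] tool z [-1.8e-03 -3.0e-04 -1.0e+00] tooly ang 98.51 drz -0.16 dp [-0.0005  0.0004 -0.0004] q [ 0.7   0.64 -1.29  1.67  0.63  1.32  1.01] F [ 1.4 -0.1 -4.9] w 0.0489
```

View pics/turn.png

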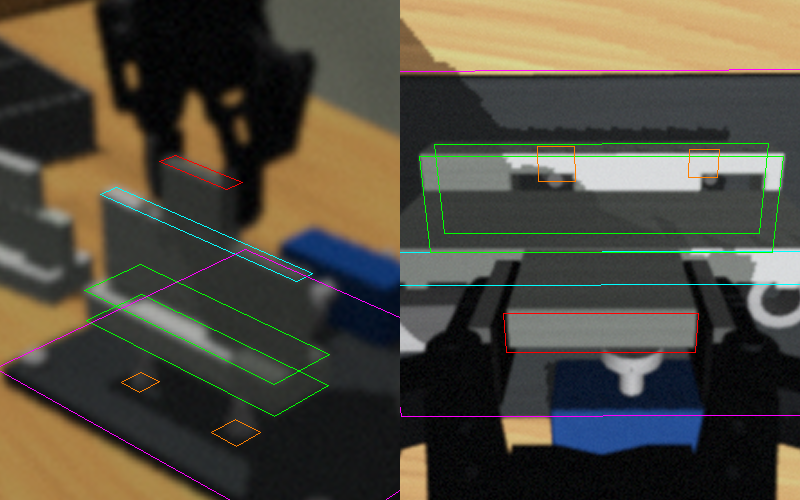

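The fence is turned with ribs to the clamp. In the wrist half the tab sits in the predicted box (600,332), and the pins show through the foot holes at (556,182) and (711,182). I lower it gently.

```bash
python3 -m handwheel '[{"dr":[0,0,-0.2],"dp":[-0.0013,0.0008,0],"gripper":0},{"dr":[0,0,0],"dp":[0,0,0.008],"gripper":0},{"dr":[0,0,0],"dp":[0,0,0.008],"gripper":0},{"dr":[0,0,0],"dp":[0,0,0.006],"gripper":0},{"dr":[0,0,0],"dp":[0,0,0.004],"gripper":0},{"dr":[0,0,0],"dp":[0,0,0.002],"gripper":0},{"dr":[0,0,0],"dp":[0,0,0],"gripper":0}]'
python3 -c "
from h import *
rel([.5622,.1033,.097],98.67)"
```

```text
time: 9.8
tcp_pos: [0.5625, 0.1037, 0.1127]
eef_rot: [0.239, -3.132, 0.0]
ft_force: [0.8, 0.4, -4.2]
grip_width: 0.0488
grip_force: 64.0
t 9.8 tcp [0.5625 0.1037 0.1127] tool z [-9.e-04 -1.e-04 -1.e+00] tooly ang 98.73 drz 0.06 dp [ 0.0003 -0.0003  0.0157] q [ 0.68  0.67 -1.26  1.7   0.66  1.28  1.  ] F [ 0.8  0.4 -4.2] w 0.0488
```

```bash
python3 -m handwheel '[{"dr":[0,0,0],"dp":[0,0,0.003],"gripper":0},{"dr":[0,0,0],"dp":[0,0,0.003],"gripper":0},{"dr":[0,0,0],"dp":[0,0,0.002],"gripper":0},{"dr":[0,0,0],"dp":[0,0,0.002],"gripper":0},{"dr":[0,0,0],"dp":[0,0,0],"gripper":0}]'
python3 -c "
from h import *
rel([.5622,.1033,.097],98.67)"
```

```text
time: 10.22
tcp_pos: [0.5626, 0.1036, 0.1029]
eef_rot: [0.239, -3.132, 0.0]
ft_force: [-0.5, 0.1, -5.4]
grip_width: 0.0486
grip_force: 64.0
t 10.2167 tcp [0.5626 0.1036 0.1029] tool z [-4.e-04 -2.e-04 -1.e+00] tooly ang 98.72 drz 0.05 dp [ 0.0005 -0.0003  0.0059] q [ 0.67  0.68 -1.25  1.71  0.67  1.26  0.99] F [-0.5  0.1 -5.4] w 0.0486
```

```bash
python3 -m handwheel '[{"dr":[0,0,0],"dp":[0,0,0.002],"gripper":0},{"dr":[0,0,0],"dp":[0,0,0.0015],"gripper":0},{"dr":[0,0,0],"dp":[0,0,0.0015],"gripper":0},{"dr":[0,0,0],"dp":[0,0,0],"gripper":0},{"dr":[0,0,0],"dp":[0,0,0],"gripper":0}]'
python3 -c "
from h import *
rel([.5622,.1033,.097],98.67)"
```

```text
time: 10.63
tcp_pos: [0.5628, 0.1038, 0.0983]
eef_rot: [0.239, -3.132, 0.0]
ft_force: [0.3, 0.5, -5.0]
grip_width: 0.0489
grip_force: 64.0
t 10.6333 tcp [0.5628 0.1038 0.0983] tool z [-0. -0. -1.] tooly ang 98.73 drz 0.06 dp [ 0.0006 -0.0004  0.0013] q [ 0.67  0.68 -1.24  1.71  0.68  1.26  0.99] F [ 0.3  0.5 -5. ] w 0.0489
```

```bash
python3 -m handwheel '[{"dr":[0,0,0],"dp":[0,0,0.001],"gripper":0},{"dr":[0,0,0],"dp":[0,0,0],"gripper":0},{"dr":[0,0,0],"dp":[0,0,0.0005],"gripper":0},{"dr":[0,0,0],"dp":[0,0,0],"gripper":0},{"dr":[0,0,0],"dp":[0,0,0],"gripper":0}]'
python3 -c "
from h import *
rel([.5622,.1033,.097],98.67)"
```

```text
time: 11.05
tcp_pos: [0.563, 0.1038, 0.097]
eef_rot: [-0.239, 3.132, -0.0]
ft_force: [0.5, 0.9, -3.7]
grip_width: 0.0483
grip_force: 64.1
t 11.05 tcp [0.563  0.1038 0.097 ] tool z [ 5.e-04  0.e+00 -1.e+00] tooly ang 98.72 drz 0.05 dp [ 0.0009 -0.0004  0.    ] q [ 0.67  0.68 -1.24  1.71  0.68  1.25  0.99] F [ 0.5  0.9 -3.7] w 0.0483
```

At seated height; the load is just coming off. A last millimetre, release, then straight up.

```bash
python3 -m handwheel '[{"dr":[0,0,0],"dp":[0,0,0.0008],"gripper":0},{"dr":[0,0,0],"dp":[0,0,0],"gripper":0},{"dr":[0,0,0],"dp":[0,0,0],"gripper":65},{"dr":[0,0,0],"dp":[0,0,0],"gripper":80},{"dr":[0,0,0],"dp":[0,0,0],"gripper":100},{"dr":[0,0,0],"dp":[0,0,0],"gripper":100},{"dr":[0,0,0],"dp":[0,0,0],"gripper":100},{"dr":[0,0,0],"dp":[0,0,0],"gripper":100},{"dr":[0,0,0],"dp":[0,0,-0.006],"gripper":100},{"dr":[0,0,0],"dp":[0,0,-0.012],"gripper":100},{"dr":[0,0,0],"dp":[0,0,-0.02],"gripper":100},{"dr":[0,0,0],"dp":[0,0,-0.03],"gripper":100},{"dr":[0,0,0],"dp":[0,0,-0.03],"gripper":100},{"dr":[0,0,0],"dp":[0,0,-0.03],"gripper":100},{"dr":[0,0,0],"dp":[0,0,0],"gripper":100}]'
python3 - <<'E'
from h import *
rel([.5622,.1033,.097],98.67)
a=np.radians(8.67);R=np.array([[np.cos(a),-np.sin(a)],[np.sin(a),np.cos(a)]]);T=lambda x,y,z:[*(R@[x,y]+[.5614,.1029]),z]
out=[]
for n,k in [('side',4),('wrist',1.8)]:
    f=eyes.grab_frame(n);I=cv2.resize(f['img'][:,:,::-1],None,fx=k,fy=k,interpolation=cv2.INTER_CUBIC)
    def pl(P,col): cv2.polylines(I,[np.int32(np.round(proj(f,P)*k+k/2-.5))],True,col,1)
    for hx,hy,z,col in [(.006,.025,.125,(0,0,255)),(.006,.075,.09,(255,255,0)),(.022,.075,.035,(0,255,0)),(.022,.075,.015,(0,255,0))]:
        pl([T(i*hx,j*hy,z) for i,j in [(-1,-1),(1,-1),(1,1),(-1,1)]],col)
    u,v=np.int32(proj(f,[T(0,0,.06)])[0]*k);h,w=I.shape[:2];u=min(max(u,200),w-200);v=min(max(v,250),h-250)
    out.append(I[v-250:v+250,u-200:u+200])
    print(n,[(np.round(d['at'],1),round(d['confidence'],2)) for d in nets.tip_of('spare_mid',f)][:2])
cv2.imwrite('pics/end.png',np.hstack(out))
E
```

```text
time: 12.3
tcp_pos: [0.5645, 0.1055, 0.2307]
eef_rot: [-0.239, 3.125, 0.002]
ft_force: [0.2, 0.9, -0.6]
grip_width: 0.0854
grip_force: 0.0
t 12.3 tcp [0.5645 0.1055 0.2307] tool z [ 0.0073  0.0019 -1.    ] tooly ang 98.76 drz 0.09 dp [ 0.0036 -0.0019  0.1337] q [ 0.73  0.56 -1.36  1.56  0.56  1.46  1.07] F [ 0.2  0.9 -0.6] w 0.0854
side [(array([246.3, 138.9]), 0.65)]
wrist [(array([513.4, 221.1]), 0.89)]
```

View pics/end.png

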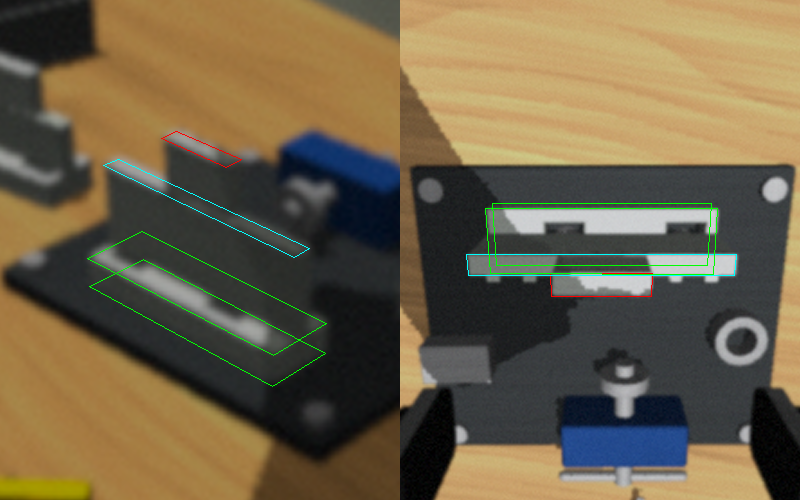

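Both views show the fence matching the seated outline (tab 601,285; web 602,265 in the wrist half). Its ribs face the clamp, the spare fence has not moved and the gripper is clear. I hand in.

```bash
python3 -c "
from bench import robot
print(robot.hand_in())"
```

```text
the job is handed in; nothing more can be done
None
```

The fence is turned round with its ribs to the clamp, looks fully seated on both pins in the last pictures, and is released with the spare fence left alone; I handed the job in just after 12.3 s, and no verdict came back.

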